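# Press a flanged bush home with a hand-pumped ratchet press, then release the ram

### The arm

A 6-joint arm with a two-finger parallel gripper is mounted at the origin on the work surface; the furniture and walls round the work are solid. World frame = base frame: x ahead of the robot, y to its left, z up, the work surface at z = 0. Lengths are in mm, angles in rad, forces in N, time in s.
With the tool pointing down it reaches from about 350 to 875 mm from the base axis. Payload 4.2 kg.
Tool frame: the origin (TCP) lies between the finger pads; the fingertips stand 8 mm ahead of it and the grasp point (between the pads) lies 11 mm behind it; z points along the fingers, y is the line along which they close (so a half turn about z gives the same grasp; the last joint's range is limited). The gripper opens to 85 mm and grips with 20 to 120 N. Pads are 22 mm wide; open, the fingers measure 114 mm over their backs; the gripper's body (76 mm by 85 mm) begins 54 mm behind the grasp point. The pads swing forward as they close: fully open they stand 13 mm farther back than shut.
Start: joints at [-0.92, 0.385, 0.008, 0, -1.194, -0.259], TCP at [238.671, -577.612, 239.312] pointing down, gripper open.
Joint ranges: [-3.14, 3.14], [-1.21, 2.06], [-1.07, 1.41], [-3.16, 2.05], [-2.99, -0.16], [-3.1, 3.1]. Speed limits (rad/s): [2.79, 2.79, 3.14, 3.14, 3.14, 3.14].

### API

Orientations are given as a unit quaternion [x, y, z, w].
In Python, from plant import manip gives the robot as it stands.
- The arm moves only by the shell command python3 -m jog 'ROWS' [FORCE]. ROWS is JSON, a list that holds one entry, the list of rows, each a list of 5 numbers: the shift along the tool's x, y, z normalised to -1 to 1, where 1 is 40 mm, then the turn about the tool's z normalised to -1 to 1, where 1 is 10 degrees, then the opening, from 0 (shut) to 1 (fully open). In form: [[[tx, ty, tz, yaw, claw], ...]]. A call has 1 to 10 rows; each row shifts and turns the commanded pose from where the row before left it, along the tool's axes as they then stand; what a row does not reach is not made up. A row lasts 1/8 s, in which the tool goes at most 62.5 mm and 10.7 degrees, less where a joint would pass 70% of its speed; a pose out of reach is approached as far as the arm can. A call with a number of a shift or a turn outside -1 to 1 is refused whole. A call with a gripper value outside its range is refused whole. The fingers move at their own pace and stop on an object; FORCE is the grip in N (left out, the last holds). Time passes only in rows, so rows that do not move let the fingers close. It gives the time, the measured TCP pose, the force, the opening and the grip force at its end, in the units of the state.
- manip.get_obs(): the state, without advancing time (a new reading comes with each control period).
- manip.camera(name): name is "side" or "top"; returns the picture (400x640x3 uint8, red, green, blue); there is no depth.
- manip.get_calibration(name): a dict with "intrinsics" (3x3 intrinsics, pixels), "R" (3x3) and "t" (3): a world point X has camera coordinates R X + t. Camera axes: x right, y down, z forward; pixel columns grow to the right and rows downward; lengths in mm; the calibration is good to about 2 mm. A picture is of the moment at which its call begins. get_calibration takes no time and is no camera call.
- manip.sign_off(): hands the job in; it is judged then, once.
The state is a dict: "clock": time; "q": joint angles; "qvel": joint speeds; "joint_efforts": joint torques, N m; "tool_pos": TCP position; "eef_rot": TCP orientation; "contact_force": force on the tool from outside, world axes, zero at the start; "moment": the same for the moment, N m; "finger_gap": opening from 0.0 (shut) to 1.0 (fully open); "grasp_force": force on a finger pad.
Only numpy, scipy, OpenCV 4.12 (cv2) and the standard library are available. Lean on these libraries where they do the work, as an engineer would, in place of code of your own. Each camera call takes 0.05 s, during which the arm holds its last target. There are 200 camera calls.

### The job

Press the flanged steel bush fully home into the hub block by pumping the trigger of the small ratchet press: when the trigger goes stiff against the seated bush, press it firmly for a moment, but do not force it. Then press the release pad so that the ram springs all the way back, leaving the bush home. Work the press only by its trigger and release pad, do not touch the bush or the ram, and leave the other things where they are.

Things in the scene. Friction and masses are not known exactly. Their poses are not given: they have to be found in the camera images.
- press: press screwed to a dark steel base plate 270 x 72 x 10 mm on the table; does not move. Origin on the table top under the trigger pivot; +x is the way the ram pushes, z up. Along x: trigger pad (rear, -95 mm), grey head 98 mm high (-28 to 28 mm), release pad (42 mm, above the ram), ram tip (45 mm when back), bush, steel hub block (50 mm long, top 86 mm high). Ram axis: y = 0, height 55 mm.
- trigger_pad (a point): centre of the upper face of the black pad (40 x 32 mm) on the rear end of the trigger lever, 108 mm from its pivot (press frame x = 0, height 85 mm, along y). At rest the lever rises 0.44 rad to the rear and the pad's centre is at x = -95 mm, height 137 mm; fully down at x = -108 mm, height 92 mm. Press it down from above; it springs up, and must come fully up between strokes.
- trigger (a joint): lever angle, rad: 0 at rest (up), 0.44 fully down. A full stroke gains 8 to 12 mm of ram; up to 15 mm of pad travel is idle. Pushing the pad takes 3 to 5 N with the ram free, 6 to 10 N pressing the bush in; it is stiffer only when fully down (harmless) or with the bush seated (pad still higher). Then 13 to 18 N for 0.2 s seats it firmly; over 20 N on a seated bush over-presses it (60 N).
- release_pad (a point): centre of the upper face of the ribbed steel release pad (28 x 34 mm), level, 107 mm above the table, between head and hub block. Pressed straight down by 4 to 7 mm (7 mm is its stop; 3 to 6 N) it frees the ram, which springs back within 0.5 s (hold it down that long; the pad may kick as the teeth let go). By itself it bobs 3 mm as the teeth click past.
- ram (a joint): how far the ram has been pumped forward, m: 0 fully back, 0.028 to 0.042 when the bush is seated, by where the hub block stands; the ratchet holds it in steps of 4 mm, so it may fall back by up to 4 mm when the trigger is let go
- ram_tip (a point): centre of the flat round end of the ram (25 mm diameter), which pushes on the bush
- bush (a joint): how far the bush has gone in, m: starts at 0 to 0.008; 0.024 is fully home, its collar against the hub block. It stays where it is pushed, by friction
- bush_collar (a point): centre of the outer face of the bush's collar (32 mm diameter, 5 mm thick; the bush's body is 21 mm in diameter); the collar is home when this face is 5 mm from the hub block's face
- hub_face (a point): centre of the bore's mouth in the face of the hub block that looks at the ram, height 55 mm; axes as the press's. The block is clamped on the base plate with this face at x = 78 to 92 mm, different each time, and stays there
- knob_weight: bystander: loose turned steel weight, 52 mm diameter, 84 mm high; origin under its centre
- block: bystander: loose steel block 30 x 42 x 90 mm, standing; origin under its centre
- nut: bystander: loose hex nut 22 x 25 x 10 mm beside the press
- bolt: bystander: loose hex bolt 88 mm long beside the press
- nozzle: bystander: loose copper nozzle, 22 mm diameter, 66 mm high, standing beside the press

How it is judged (in metres and radians):
On the way, in this order (a step that is already met when the one before it is completed fails the run):
1. the ram presses the bush home: collar within 1.5 mm of the hub block, and firmly against it (15 N or more) (value of joint bush above 0.0225 m and contact force between ram and bush above 15 N), for 0.1 s.
2. the release has been pressed and the ram has sprung back (value of joint ram below 0.003 m and value of joint bush above 0.0225 m), for 0.2 s.
At the end, for the whole second after the job is handed in: The bush is home in the hub block (within 1.5 mm), the ram is fully back (within 3 mm) and the trigger is up (within 0.05 rad) (all of step 2 and value of joint trigger below 0.05 rad); the robot touches nothing.
It fails at once if the bush is over-pressed: the ram pushes on it with more than 60 N (contact force between ram and bush above 60 N).
It fails at once if the robot pushes the bush or the ram directly (more than 2 N) (contact force between any of the arm, the fingers and bush above 2 N or contact force between any of the arm, the fingers and ram above 2 N).
It fails at once if a bystander is moved by more than 20 mm (distance of any of knob_weight, block, nut, bolt, nozzle from where it was at the start of the episode above 0.02 m).
It also fails if it takes over 67 s, if anything falls off the work surface, if the arm or the gripper's body presses on something with over 40 N, if the wrist force passes 120 N, or if a joint passes its speed limit or range.

## Working session

There is one attempt and no reset: what is moved stays moved. The work goes in short steps, Python scripts to look and compute and a shell command to move; the robot and the scene stay as the last step left them, time stands still between calls to the robot, and variables do not carry over. Pictures are saved under pics/ and viewed, at most 10 in all, crops included, and the job is handed in when it is done.

```bash
mkdir -p pics; ls
python3 - <<'E'
from plant import manip
import cv2
for n in("side","top"):
    cv2.imwrite(f"pics/{n}0.png",manip.camera(n)[:,:,::-1]); c=manip.get_calibration(n); print(n,c)
print(manip.get_obs())
E
```

```text
pics
side {'intrinsics': array([[431.22319018,   0.        , 315.01515498],
       [  0.        , 431.22319018, 201.49404754],
       [  0.        ,   0.        ,   1.        ]]), 'R': array([[ 0.88552423, -0.4645849 ,  0.00277534],
       [-0.16376441, -0.31772307, -0.9339343 ],
       [ 0.43477356,  0.82656695, -0.35743395]]), 't': array([-516.95688771,   98.53366599,  904.55335288])}
top {'intrinsics': array([[513.73169565,   0.        , 311.5039954 ],
       [  0.        , 513.73169565, 202.93238523],
       [  0.        ,   0.        ,   1.        ]]), 'R': array([[ 0.01887147, -0.99980721, -0.00542233],
       [-0.99624299, -0.01834518, -0.08463663],
       [ 0.08452084,  0.00699918, -0.99639713]]), 't': array([-229.66289686,  441.52937264, 1145.88638566])}
{'clock': 0.1, 'q': array([-9.20368989e-01,  3.85485576e-01,  6.73046942e-03, -4.42963700e-04,
       -1.19397172e+00, -2.58579821e-01]), 'qvel': array([ 0.00098495, -0.00252701,  0.00396843,  0.00100217, -0.00117285,
       -0.00056514]), 'joint_efforts': array([-3.33402859e-04, -3.93318701e+01,  1.88929439e+01,  4.19786900e+00,
       -2.59979177e-03,  5.25939569e-06]), 'tool_pos': array([ 238.49504716, -577.15224825,  238.31365694]), 'eef_rot': array([-1.94592473e-01,  9.80883681e-01,  9.57635447e-04, -2.38797089e-04]), 'contact_force': array([-0.98034185, -0.86212929, -0.1861288 ]), 'moment': array([0.03750512, 0.01174019, 0.021582  ]), 'grasp_force': 0.0, 'finger_gap': 1.0018684930105548}
```

View pics/side0.png

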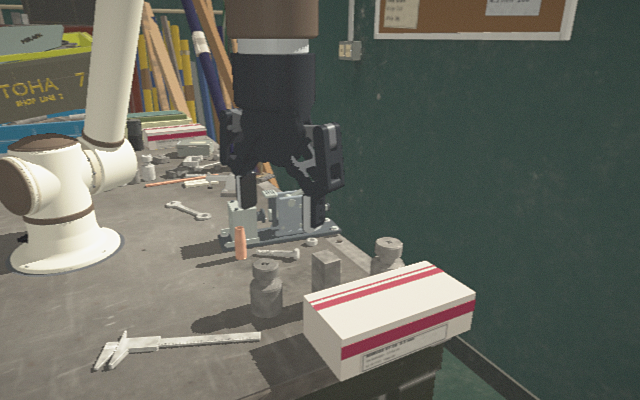

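View pics/top0.png

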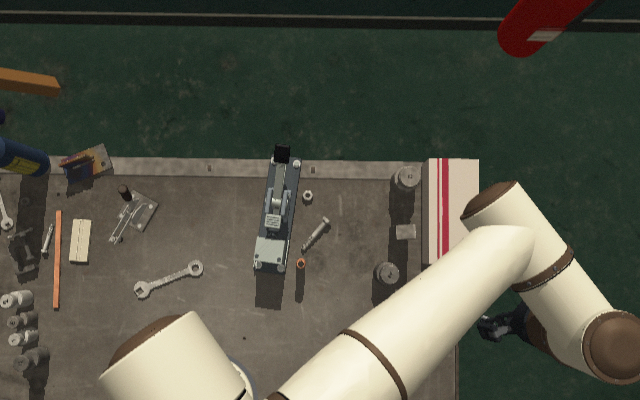

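The top view shows the press with its black trigger pad near (282,153), release pad near (272,222) and hub near (268,250). The side view shows it behind the gripper, around (280,215). Next I'll enlarge the press.

Run:
```python
import cv2
a=cv2.imread("pics/top0.png")[140:285,235:345]
cv2.imwrite("pics/topc.png",cv2.resize(a,None,fx=4,fy=4,interpolation=cv2.INTER_CUBIC))
a=cv2.imread("pics/side0.png")[170:270,200:350]
cv2.imwrite("pics/sidec.png",cv2.resize(a,None,fx=5,fy=5,interpolation=cv2.INTER_CUBIC))
```

```text
(no output)
```

View pics/topc.png

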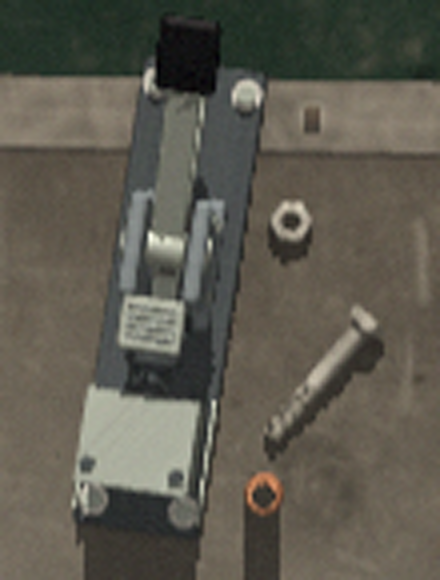

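View pics/sidec.png

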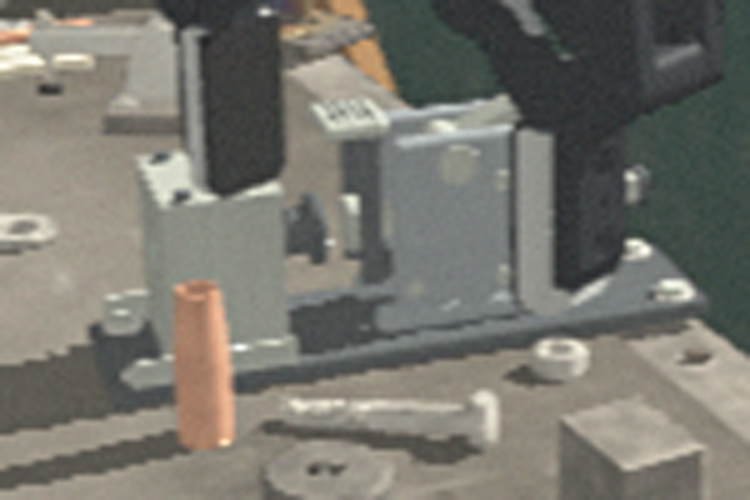

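Enlarged top view: release pad face centre at crop (152,321), trigger pad about (189,53), hub top front edge about (90,387) to (203,400). Side view: the ram end and the bush are visible in the gap between head and hub.

```bash
cat > h.py <<'E'
import numpy as np
from plant import manip
def ray(n,uv,z):
    c=manip.get_calibration(n);K,R,t=c["intrinsics"],c["R"],c["t"]
    d=R.T@np.linalg.inv(K)@[*uv,1]; o=-R.T@t
    return o+d*(z-o[2])/d[2]
def proj(n,X):
    c=manip.get_calibration(n);p=c["intrinsics"]@(c["R"]@X+c["t"]);return p[:2]/p[2]
E
python3 - <<'E'
from h import *
from scipy.optimize import least_squares
f=lambda u,v:((u+.5)/4-.5+235,(v+.5)/4-.5+140)
obs=[((152,321),(42,0,107)),((189,53),(-95,0,137)),((248,66+30),(None,)),]
pts=[((152,321),(42,0,107)),((189,52),(-95,0,137)),((120,296),(28,-17,107)),((184,298),(28,17,107)),((120,345),(56,-17,107)),((182,350),(56,17,107))]
for uv,X in pts: print(X,ray("top",f(*uv),X[2]).round(1))
for uv in [(90,387),(203,400),(82,480),(190,492)]: print("hub",ray("top",f(*uv),86).round(1))
for uv,z in [((268,72),10),((148,62),10),((78,525),10),((195,538),10)]: print("plate",ray("top",f(*uv),z).round(1))
def W(p,X):
    c,s=np.cos(p[2]),np.sin(p[2]);return np.array([p[0]+c*X[0]-s*X[1],p[1]+s*X[0]+c*X[1],X[2]])
# sign: y of press: +x toward -world x => +y press is -world y
def r(p): return np.concatenate([proj("top",W(p,X))-f(*uv) for uv,X in pts])
s=least_squares(r,[600,50,3.0]);print(s.x,s.fun.round(1))
p=s.x
for X in [(-95,0,137),(42,0,107),(-108,0,92)]: print(X,W(p,X).round(1))
for X in [(78,0,86),(92,0,86)]: print(X,(proj("top",W(p,X))-(235,140))*4)
g=lambda X:(proj("side",np.array(W(p,X)))-(200,170))*5
for X in [(28,0,107),(56,0,107),(42,-17,107),(42,17,107),(-95,0,137)]: print("side",X,g(X).round())
E
```

```text
(42, 0, 107) [ 401.2 -141.6  107. ]
(-95, 0, 137) [ 538.1 -159.5  137. ]
(28, -17, 107) [ 414.  -124.5  107. ]
(28, 17, 107) [ 413.5 -158.   107. ]
(56, -17, 107) [ 388.4 -125.2  107. ]
(56, 17, 107) [ 386.4 -157.6  107. ]
hub [ 366.6 -107.8   86. ]
hub [ 360.9 -167.9   86. ]
hub [ 317.5 -104.9   86. ]
hub [ 312.3 -162.2   86. ]
plate [ 550.5 -196.7   10. ]
plate [ 555.1 -127.5   10. ]
plate [290.1 -94.7  10. ]
plate [ 284.1 -160.9   10. ]
[ 442.63109263 -146.68818243    3.02154248] [ 0.   0.1 -0.7  0.5  1.  -1.4  1.1  0.4 -1.  -0.3 -0.4  0.7]
(-95, 0, 137) [ 536.9 -158.1  137. ]
(42, 0, 107) [ 400.9 -141.7  107. ]
(-108, 0, 92) [ 549.9 -159.6   92. ]
(78, 0, 86) [144.05523244 389.245691  ]
(92, 0, 86) [140.22385041 415.4651173 ]
side (28, 0, 107) [383. 102.]
side (56, 0, 107) [320. 110.]
side (42, -17, 107) [341.  94.]
side (42, 17, 107) [362. 119.]
side (-95, 0, 137) [648.   6.]
```

```bash
cat >> h.py <<'E'
from scipy.spatial.transform import Rotation as Ro
def go(target):
    o=manip.get_obs();R=Ro.from_quat(o["eef_rot"]).as_matrix()
    print("t",round(o["clock"],2),"pos",o["tool_pos"].round(1),"F",o["contact_force"].round(1),"tool x",R[:,0].round(3),"z",R[:,2].round(3))
    print("delta in units of 40mm, tool axes:",(R.T@(np.array(target)-o["tool_pos"])/40).round(2))
E
python3 -c "
from h import *
go([539.9,-158.4,239])"; python3 -m jog '[[[0,0,0,0,0]]]' 40
```

```text
t 0.1 pos [ 238.5 -577.2  238.3] F [-1.  -0.9 -0.2] tool x [-0.924 -0.382  0.   ] z [-0.001  0.002 -1.   ]
delta in units of 40mm, tool axes: [-10.96   6.8   -0.  ]
clock: 0.22
tool_pos: [238.6, -577.4, 238.7]
eef_rot: [-0.195, 0.981, 0.001, -0.0]
contact_force: [0.2, -1.0, 0.1]
finger_gap: 0.82
grasp_force: 0.0
```

```bash
python3 -m jog '[[[0,0,0,0.98,0],[0,0,0,0.98,0],[0,0,0,0.98,0],[0,0,0,0,0]]]' && python3 -c "
from h import *
go([539.9,-158.4,239])"
```

```text
clock: 0.72
tool_pos: [238.6, -577.5, 239.1]
eef_rot: [0.06, 0.998, 0.0, -0.0]
contact_force: [0.4, -0.5, 0.6]
finger_gap: 0.003
grasp_force: 0.0
t 0.72 pos [ 238.6 -577.5  239.1] F [ 0.4 -0.5  0.6] tool x [-0.993  0.119  0.   ] z [-0.  0. -1.]
delta in units of 40mm, tool axes: [-6.23 11.3   0.  ]
```

```bash
python3 -m jog '[[[-0.39,0.706,0,0,0],[-0.39,0.706,0,0,0],[-0.39,0.706,0,0,0],[-0.39,0.706,0,0,0],[-0.39,0.706,0,0,0],[-0.39,0.706,0,0,0],[-0.39,0.706,0,0,0],[-0.39,0.706,0,0,0]]]' && python3 -m jog '[[[-0.39,0.706,0,0,0],[-0.39,0.706,0,0,0],[-0.39,0.706,0,0,0],[-0.39,0.706,0,0,0],[-0.39,0.706,0,0,0],[-0.39,0.706,0,0,0],[-0.39,0.706,0,0,0],[-0.39,0.706,0,0,0],[0,0,0,0,0],[0,0,0,0,0]]]' && python3 -c "
from h import *
go([539.9,-158.4,165])"
```

```text
clock: 1.72
tool_pos: [390.4, -367.5, 239.4]
eef_rot: [0.059, 0.998, -0.0, 0.0]
contact_force: [0.7, 0.1, -0.1]
finger_gap: -0.003
grasp_force: 0.0
clock: 2.98
tool_pos: [540.8, -159.4, 239.2]
eef_rot: [0.06, 0.998, -0.0, -0.0]
contact_force: [-0.4, -0.3, 0.0]
finger_gap: 0.003
grasp_force: 0.0
t 2.98 pos [ 540.8 -159.4  239.2] F [-0.4 -0.3  0. ] tool x [-0.993  0.119  0.001] z [-0.001 -0.    -1.   ]
delta in units of 40mm, tool axes: [0.02 0.02 1.85]
```

```bash
python3 -m jog '[[[0.02,0.02,0.65,0,0],[0,0,0.65,0,0],[0,0,0.6,0,0],[0,0,0,0,0]]]'
python3 - <<'E'
from plant import manip
import cv2,numpy as np
a=manip.camera("side")[:,:,::-1][120:270,200:350];b=manip.camera("top")[:,:,::-1][130:280,235:345]
cv2.imwrite("pics/near.png",np.hstack([cv2.resize(x,None,fx=3,fy=3,interpolation=cv2.INTER_CUBIC) for x in(a,b)]))
E
```

```text
clock: 3.48
tool_pos: [538.6, -159.2, 161.7]
eef_rot: [0.061, 0.998, -0.0, -0.002]
contact_force: [-1.3, -0.6, -0.2]
finger_gap: 0.001
grasp_force: 0.0
```

View pics/near.png

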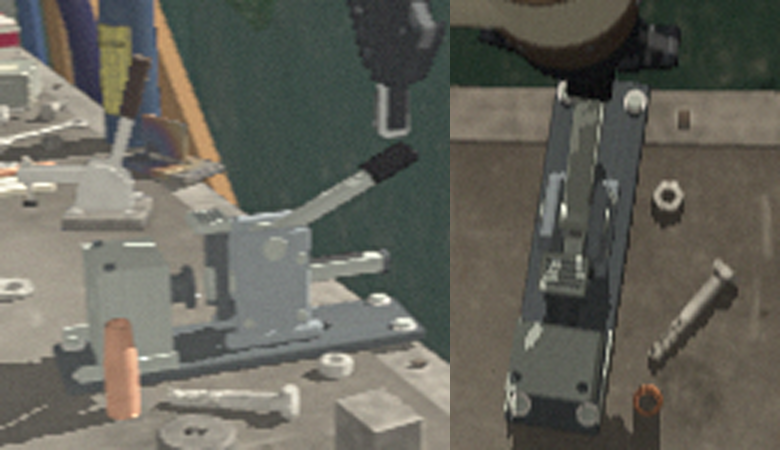

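The fingertips hang directly over the trigger pad (side crop (392,130) above (390,160)). First stroke:

```bash
python3 -m jog '[[[0.02,0,0.4,0,0],[0,0,0.3,0,0],[0,0,0.2,0,0]]]'|grep -E "pos|for"; python3 -m jog '[[[0,0,0.25,0,0],[0,0,0.25,0,0]]]'|grep -E "pos|for";python3 -m jog '[[[0,0,0.1,0,0],[0,0,0.05,0,0],[0,0,0,0,0]]]'
```

```text
tool_pos: [541.3, -158.7, 128.5]
contact_force: [3.8, -0.5, 7.5]
grasp_force: 3.3
tool_pos: [544.1, -158.9, 110.1]
contact_force: [4.2, -0.2, 8.3]
grasp_force: 3.7
clock: 4.58
tool_pos: [544.0, -158.8, 104.1]
eef_rot: [0.06, 0.998, -0.001, 0.005]
contact_force: [3.5, -0.4, 6.7]
finger_gap: -0.002
grasp_force: 3.4
```

```bash
python3 -m jog '[[[0,0,0.15,0,0],[0,0,0,0,0]]]'|grep -E "pos|for"; python3 -m jog '[[[0,0,0.1,0,0],[0,0,0,0,0]]]'|grep -E "pos|for"
```

```text
tool_pos: [544.4, -158.9, 99.7]
contact_force: [1.1, 0.1, 13.7]
grasp_force: 7.0
tool_pos: [544.5, -159.0, 98.9]
contact_force: [-4.4, 2.9, 30.6]
grasp_force: 15.2
```

```bash
python3 -m jog '[[[0,0,-0.6,0,0],[0,0,-0.6,0,0],[0,0,-0.55,0,0],[0,0,0,0,0],[0,0,0,0,0]]]'; python3 -m jog '[[[0,0,0.4,0,0],[0,0,0.4,0,0],[0,0,0.2,0,0]]]'|grep -E "pos|for"; python3 -m jog '[[[0,0,0.2,0,0],[0,0,0.2,0,0],[0,0,0,0,0]]]'|grep -E "pos|for"; python3 -m jog '[[[0,0,0.15,0,0],[0,0,0,0,0]]]'|grep -E "pos|for"
```

```text
clock: 5.7
tool_pos: [538.8, -158.2, 160.3]
eef_rot: [0.061, 0.998, 0.0, -0.001]
contact_force: [-0.3, -0.2, -0.3]
finger_gap: 0.0
grasp_force: 0.0
tool_pos: [541.5, -158.6, 120.8]
contact_force: [3.4, 0.6, 7.1]
grasp_force: 3.5
tool_pos: [544.0, -158.9, 106.8]
contact_force: [4.0, -1.4, 9.4]
grasp_force: 4.4
tool_pos: [544.6, -158.9, 101.3]
contact_force: [4.6, -0.6, 10.8]
grasp_force: 4.9
```

```bash
python3 -m jog '[[[0,0,0.06,0,0],[0,0,0,0,0]]]'|grep -E "pos|for"
python3 - <<'E'
from plant import manip
import cv2,numpy as np
a=manip.camera("side")[:,:,::-1][175:255,220:340]
cv2.imwrite("pics/s2.png",cv2.resize(a,None,fx=6,fy=6,interpolation=cv2.INTER_CUBIC))
E
```

```text
tool_pos: [544.7, -159.0, 99.9]
contact_force: [3.5, -0.3, 13.9]
grasp_force: 6.8
```

View pics/s2.png

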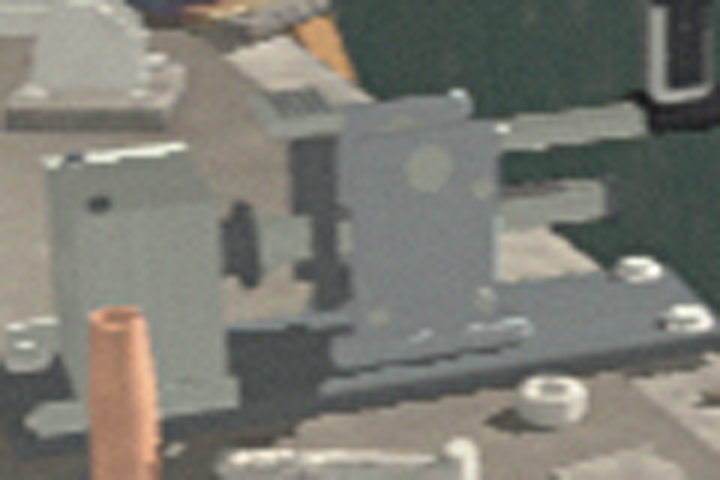

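Side crop: ram (265–310, 240) now bears on the collar (225–262, 245), close to the hub edge (x≈220).

Run:
```python
from h import *
p=[442.63,-146.69,3.018]
def W(X):
    c,s=np.cos(p[2]),np.sin(p[2]);return np.array([p[0]+c*X[0]-s*X[1],p[1]+s*X[0]+c*X[1],X[2]])
g=lambda *X:((proj("side",W(X))-(220,175))*6).round().tolist()
for x in (60,65,70,75,80): print(x,"collar top",g(x,0,71),"bot",g(x,0,39),"near",g(x,16,55))
for x in(78,80,82,84): print("hub near edge top",x,g(x,29,86), g(x,29,40))
print("head",g(28,0,55),g(42,0,107))
```

```text
60 collar top [256.0, 197.0] bot [260.0, 279.0] near [269.0, 254.0]
65 collar top [243.0, 199.0] bot [247.0, 281.0] near [256.0, 256.0]
70 collar top [229.0, 201.0] bot [233.0, 283.0] near [242.0, 258.0]
75 collar top [216.0, 203.0] bot [220.0, 285.0] near [228.0, 260.0]
80 collar top [202.0, 204.0] bot [206.0, 286.0] near [214.0, 262.0]
hub near edge top 78 [224.0, 193.0] [230.0, 314.0]
hub near edge top 80 [219.0, 194.0] [225.0, 315.0]
hub near edge top 82 [213.0, 194.0] [219.0, 316.0]
hub near edge top 84 [207.0, 195.0] [214.0, 317.0]
head [344.0, 227.0] [302.0, 97.0]
```

```bash
python3 -m jog '[[[0,0,-0.5,0,0],[0,0,-0.5,0,0],[0,0,-0.5,0,0],[0,0,0,0,0],[0,0,0,0,0]]]'; python3 -m jog '[[[0,0,0.4,0,0],[0,0,0.3,0,0],[0,0,0.2,0,0],[0,0,0,0,0]]]'|grep -E "pos|for"; python3 -m jog '[[[0,0,0.1,0,0],[0,0,0.1,0,0]]]'|grep -E "pos|for";  python3 -m jog '[[[0,0,0.1,0,0],[0,0,0,0,0]]]'|grep -E "pos|for"
```

```text
clock: 7.62
tool_pos: [538.5, -158.1, 154.9]
eef_rot: [0.061, 0.998, 0.0, -0.002]
contact_force: [-0.1, -0.2, 0.2]
finger_gap: 0.001
grasp_force: 0.0
tool_pos: [542.2, -158.7, 121.7]
contact_force: [2.0, -0.1, 9.0]
grasp_force: 4.1
tool_pos: [543.7, -158.8, 115.0]
contact_force: [3.4, -0.5, 11.3]
grasp_force: 5.3
tool_pos: [544.4, -158.9, 111.0]
contact_force: [4.6, -0.3, 10.8]
grasp_force: 4.6
```

```bash
for i in 1; do python3 -m jog '[[[0,0,0.06,0,0],[0,0,0,0,0]]]'|grep -E "pos|act"; python3 -m jog '[[[0,0,0.06,0,0],[0,0,0,0,0]]]'|grep -E "pos|act"; done
```

```text
tool_pos: [544.7, -158.9, 108.9]
contact_force: [4.7, -1.9, 10.9]
tool_pos: [545.0, -159.0, 106.7]
contact_force: [4.7, -1.8, 10.5]
```

```bash
python3 -m jog '[[[0,0,0.06,0,0],[0,0,0,0,0]]]'|grep -E "pos|act"; python3 -m jog '[[[0,0,0.05,0,0],[0,0,0,0,0]]]'|grep -E "pos|act"
```

```text
tool_pos: [545.3, -159.0, 104.4]
contact_force: [5.7, -0.9, 10.1]
tool_pos: [545.5, -159.0, 102.5]
contact_force: [5.4, -1.2, 10.3]
```

```bash
python3 -m jog '[[[0,0,0.04,0,0],[0,0,0,0,0]]]'|grep -E "pos|act"
```

```text
tool_pos: [545.6, -159.1, 101.0]
contact_force: [5.8, -1.4, 10.6]
```

```bash
python3 -m jog '[[[0,0,0.03,0,0],[0,0,0,0,0]]]'|grep -E "pos|act"
python3 - <<'E'
from plant import manip
import cv2,numpy as np
a=manip.camera("side")[:,:,::-1][175:255,220:340]
cv2.imwrite("pics/s3.png",cv2.resize(a,None,fx=6,fy=6,interpolation=cv2.INTER_CUBIC))
E
```

```text
tool_pos: [545.7, -159.0, 100.0]
contact_force: [5.3, -1.5, 11.4]
```

View pics/s3.png

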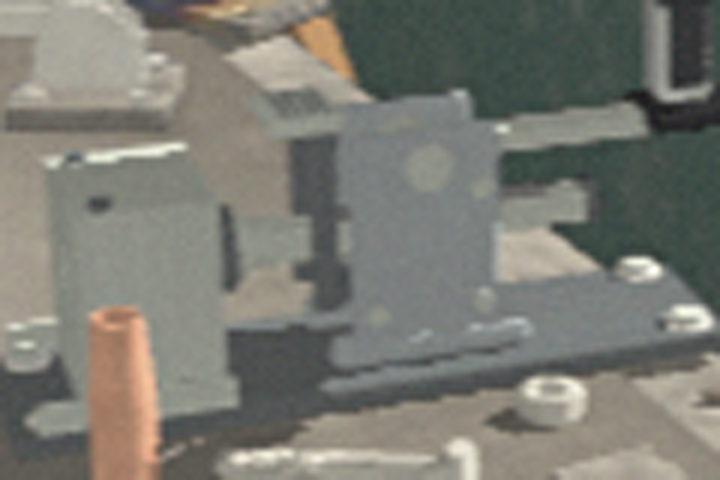

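Ram bears on the collar (right edge ≈242), with roughly 2–3 mm left to go. Next a careful fourth stroke.

```bash
python3 -m jog '[[[0,0,-0.5,0,0],[0,0,-0.5,0,0],[0,0,-0.5,0,0],[0,0,0,0,0],[0,0,0,0,0]]]'; python3 -m jog '[[[0,0,0.4,0,0],[0,0,0.1,0,0],[0,0,0.05,0,0],[0,0,0,0,0]]]'|grep -E "pos|act"; python3 -m jog '[[[0,0,0.04,0,0],[0,0,0,0,0]]]'|grep -E "pos|act"
```

```text
clock: 10.8
tool_pos: [538.5, -158.1, 155.0]
eef_rot: [0.061, 0.998, 0.0, -0.002]
contact_force: [-1.1, 0.3, 0.1]
finger_gap: -0.002
grasp_force: 0.0
tool_pos: [539.2, -158.3, 134.5]
contact_force: [0.2, 0.8, 2.3]
tool_pos: [539.6, -158.3, 133.4]
contact_force: [-1.0, 0.6, 1.7]
```

```bash
python3 -m jog '[[[0,0,0.06,0,0],[0,0,0,0,0]]]'|grep -E "pos|act"; python3 -m jog '[[[0,0,0.06,0,0],[0,0,0,0,0]]]'|grep -E "pos|act"; python3 -m jog '[[[0,0,0.04,0,0],[0,0,0,0,0]]]'|grep -E "pos|act"
```

```text
tool_pos: [540.2, -158.4, 131.4]
contact_force: [0.8, 0.9, 4.8]
tool_pos: [540.8, -158.5, 129.5]
contact_force: [0.8, 0.6, 6.7]
tool_pos: [541.2, -158.5, 128.4]
contact_force: [0.7, 0.6, 7.9]
```

```bash
python3 -m jog '[[[0,0,0.04,0,0],[0,0,0,0,0]]]'|grep -E "pos|act"; python3 -m jog '[[[0,0,0.04,0,0],[0,0,0,0,0]]]'|grep -E "pos|act"
```

```text
tool_pos: [541.6, -158.6, 127.2]
contact_force: [1.0, 1.3, 8.8]
tool_pos: [541.9, -158.6, 125.9]
contact_force: [0.3, 0.4, 10.0]
```

```bash
python3 -m jog '[[[0,0,0.03,0,0],[0,0,0,0,0]]]'|grep -E "pos|act"; python3 -m jog '[[[0,0,0.03,0,0],[0,0,0,0,0]]]'|grep -E "pos|act"
```

```text
tool_pos: [542.2, -158.7, 124.8]
contact_force: [0.6, 0.9, 9.8]
tool_pos: [542.5, -158.7, 123.8]
contact_force: [0.8, 1.2, 10.4]
```

```bash
python3 -m jog '[[[0,0,0.03,0,0],[0,0,0,0,0]]]'|grep -E "pos|act"; python3 -m jog '[[[0,0,0.03,0,0],[0,0,0,0,0]]]'|grep -E "pos|act"
```

```text
tool_pos: [542.7, -158.7, 122.7]
contact_force: [0.5, 0.6, 9.6]
tool_pos: [543.1, -158.8, 121.6]
contact_force: [2.5, 0.3, 9.0]
```

```bash
python3 -m jog '[[[0,0,0.03,0,0],[0,0,0,0,0]]]'|grep -E "pos|act"
```

```text
tool_pos: [543.3, -158.8, 120.6]
contact_force: [2.7, -0.6, 10.3]
```

```bash
python3 -m jog '[[[0,0,0.025,0,0],[0,0,0,0,0]]]'|grep -E "pos|act"; python3 -m jog '[[[0,0,0.025,0,0],[0,0,0,0,0]]]'|grep -E "pos|act"
```

```text
tool_pos: [543.5, -158.8, 119.7]
contact_force: [2.1, -0.5, 9.7]
tool_pos: [543.7, -158.8, 118.8]
contact_force: [2.4, -0.6, 10.1]
```

```bash
python3 -m jog '[[[0,0,0.025,0,0],[0,0,0,0,0]]]'|grep -E "pos|act"; python3 -m jog '[[[0,0,0.025,0,0],[0,0,0,0,0]]]'|grep -E "pos|act"
```

```text
tool_pos: [543.9, -158.8, 117.8]
contact_force: [3.9, 0.4, 10.4]
tool_pos: [544.1, -158.9, 116.9]
contact_force: [3.6, -0.2, 10.9]
```

```bash
python3 -m jog '[[[0,0,0.025,0,0],[0,0,0,0,0]]]'|grep -E "pos|act"; python3 -m jog '[[[0,0,0.025,0,0],[0,0,0,0,0]]]'|grep -E "pos|act"
```

```text
tool_pos: [544.3, -158.9, 116.0]
contact_force: [4.4, -0.8, 10.5]
tool_pos: [544.5, -158.9, 115.1]
contact_force: [3.9, 0.3, 10.6]
```

```bash
python3 -m jog '[[[0,0,0.025,0,0],[0,0,0,0,0]]]'|grep -E "pos|act"
```

```text
tool_pos: [544.7, -158.9, 114.0]
contact_force: [3.9, -0.3, 8.9]
```

```bash
python3 -m jog '[[[0,0,0.025,0,0],[0,0,0,0,0]]]'|grep -E "pos|act"
```

```text
tool_pos: [544.8, -158.9, 113.1]
contact_force: [4.0, -1.0, 10.0]
```

```bash
python3 -m jog '[[[0,0,0.025,0,0],[0,0,0,0,0]]]'|grep -E "pos|act"; python3 -m jog '[[[0,0,0.025,0,0],[0,0,0,0,0]]]'|grep -E "pos|act"
```

```text
tool_pos: [545.0, -159.0, 112.2]
contact_force: [4.6, -0.7, 10.4]
tool_pos: [545.2, -159.0, 111.3]
contact_force: [4.6, -1.1, 9.8]
```

```bash
python3 -m jog '[[[0,0,0.025,0,0],[0,0,0,0,0]]]'|grep -E "pos|act"; python3 -m jog '[[[0,0,0.025,0,0],[0,0,0,0,0]]]'|grep -E "pos|act"
```

```text
tool_pos: [545.3, -159.0, 110.3]
contact_force: [4.9, -1.8, 10.4]
tool_pos: [545.4, -159.0, 109.5]
contact_force: [4.9, -0.7, 10.8]
```

```bash
python3 -m jog '[[[0,0,0.025,0,0],[0,0,0,0,0]]]'|grep -E "pos|act"; python3 -m jog '[[[0,0,0.025,0,0],[0,0,0,0,0]]]'|grep -E "pos|act"
```

```text
tool_pos: [545.5, -159.0, 108.7]
contact_force: [4.3, -0.4, 11.7]
tool_pos: [545.7, -159.1, 107.9]
contact_force: [4.0, -0.7, 12.2]
```

```bash
python3 -m jog '[[[0,0,0.025,0,0],[0,0,0,0,0]]]'|grep -E "pos|act"
```

```text
tool_pos: [545.8, -159.1, 107.2]
contact_force: [4.1, -0.6, 13.0]
```

```bash
python3 -m jog '[[[0,0,0.025,0,0],[0,0,0,0,0]]]'|grep -E "pos|act"
```

```text
tool_pos: [545.9, -159.1, 106.3]
contact_force: [4.0, -0.8, 13.2]
```

Run:
```python
from plant import manip
import cv2,numpy as np
a=manip.camera("side")[:,:,::-1][175:255,220:340]
cv2.imwrite("pics/s4.png",cv2.resize(a,None,fx=6,fy=6,interpolation=cv2.INTER_CUBIC))
```

```text
(no output)
```

View pics/s4.png

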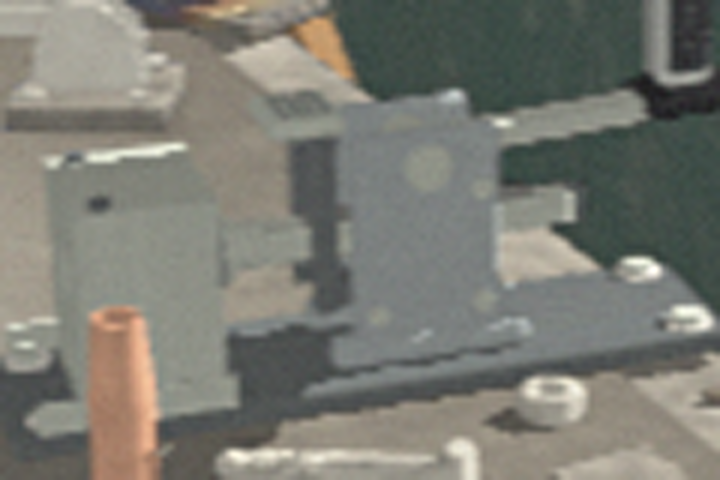

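The collar is nearly hidden behind the hub edge (right edge ≈230) and the trigger is stiffening, so I'm adding small steps up to about 16 N.

```bash
python3 -m jog '[[[0,0,0.025,0,0],[0,0,0,0,0]]]'|grep -E "pos|act"
```

```text
tool_pos: [546.0, -159.1, 105.5]
contact_force: [3.6, 1.1, 15.5]
```

```bash
python3 -m jog '[[[0,0,0.025,0,0],[0,0,0,0,0]]]'|grep -E "pos|act"
```

```text
tool_pos: [546.1, -159.1, 104.7]
contact_force: [3.4, -0.9, 16.1]
```

```bash
python3 -m jog '[[[0,0,0.025,0,0],[0,0,0,0,0]]]'|grep -E "pos|act"
```

```text
tool_pos: [546.2, -159.1, 103.9]
contact_force: [4.4, -0.7, 16.8]
```

```bash
python3 -m jog '[[[0,0,0,0,0],[0,0,0,0,0],[0,0,0,0,0]]]'|grep -E "pos|act"; python3 -m jog '[[[0,0,-0.5,0,0],[0,0,-0.6,0,0],[0,0,-0.7,0,0],[0.5,0,0,0,0],[0.6,0,0,0,0],[0.6,0,0,0,0],[0.6,0,0,0,0],[0.6,0,0,0,0],[0.5,0,0,0,0],[0,0,0,0,0]]]'|grep -E "clock|pos|act"; python3 -c "
from h import *
go([401,-141.7,125])"
```

```text
tool_pos: [546.2, -159.1, 104.0]
contact_force: [2.7, 0.3, 16.9]
clock: 20.48
tool_pos: [402.9, -141.7, 170.2]
contact_force: [0.2, 0.3, 0.8]
t 20.48 pos [ 402.9 -141.7  170.2] F [0.2 0.3 0.8] tool x [-0.993  0.121  0.002] z [-0.002  0.    -1.   ]
delta in units of 40mm, tool axes: [ 0.04 -0.01  1.13]
```

```bash
python3 -m jog '[[[0.05,0,0.5,0,0],[0,0,0.5,0,0],[0,0,0.3,0,0],[0,0,0,0,0]]]'|grep -E "pos|act"; python3 -m jog '[[[0,0,0.1,0,0],[0,0,0.1,0,0],[0,0,0,0,0]]]'|grep -E "pos|act"
```

```text
tool_pos: [402.5, -141.7, 117.8]
contact_force: [0.1, 0.2, 0.5]
tool_pos: [403.5, -141.7, 111.3]
contact_force: [0.3, 0.8, 3.4]
```

```bash
python3 -m jog '[[[0,0,0.06,0,0],[0,0,0.04,0,0],[0,0,0,0,0],[0,0,0,0,0],[0,0,0,0,0],[0,0,0,0,0]]]'|grep -E "pos|act";  python3 - <<'E'
from plant import manip
import cv2,numpy as np
a=manip.camera("side")[:,:,::-1][155:255,220:340]
cv2.imwrite("pics/s5.png",cv2.resize(a,None,fx=6,fy=6,interpolation=cv2.INTER_CUBIC))
E
```

```text
tool_pos: [403.5, -141.7, 108.0]
contact_force: [-1.9, 1.6, 10.3]
```

View pics/s5.png

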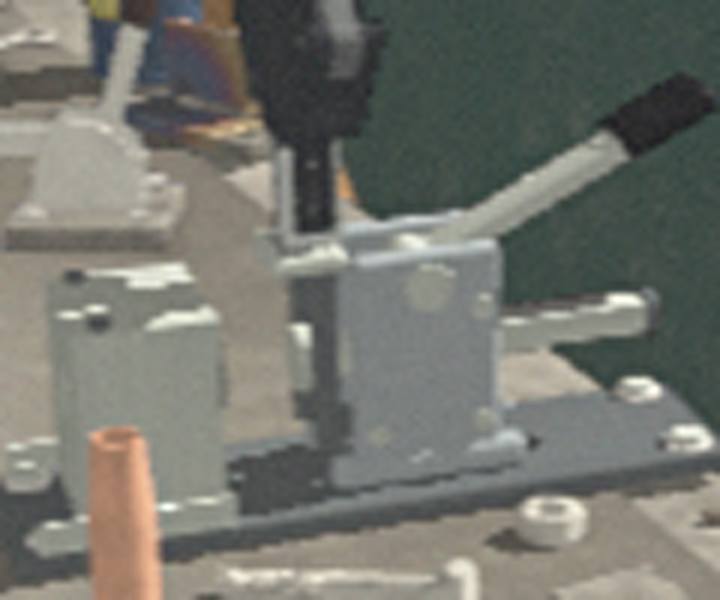

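The ram is back (tip ≈300, rear end ≈655) and the trigger is up. I'll retreat and check the collar.

```bash
python3 -m jog '[[[0,0,-0.3,0,0],[0,0,-0.6,0,0],[0,0,-0.9,0,0],[0,0,-0.9,0,0],[0,0,-0.6,0,0],[0,0,0,0,0],[0,0,0,0,0]]]'|grep -E "clock|pos|act";  python3 - <<'E'
from plant import manip
import cv2,numpy as np
a=np.mean([manip.camera("side")[:,:,::-1][190:240,240:300].astype(float) for _ in range(6)],0).astype(np.uint8)
b=manip.camera("top")[:,:,::-1][205:255,245:305]
z=lambda x:cv2.convertScaleAbs(cv2.resize(x,None,fx=6.5,fy=6.5,interpolation=cv2.INTER_CUBIC),alpha=1.5)
cv2.imwrite("pics/s6.png",np.hstack([z(a),z(b)]))
E
```

```text
clock: 23.02
tool_pos: [401.6, -141.4, 237.6]
contact_force: [-0.2, -0.3, 0.1]
```

View pics/s6.png

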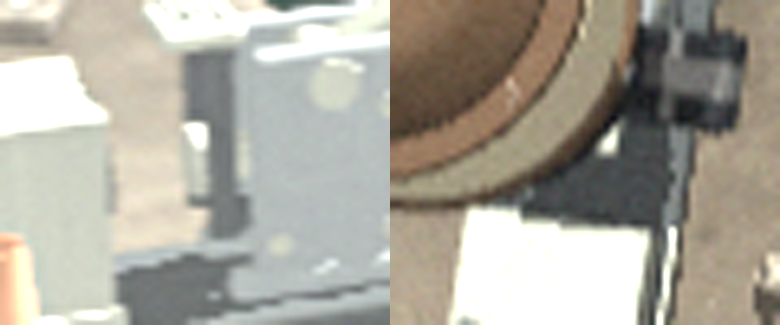

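The collar sits at the hub face with only its thickness showing (left crop 108–117), and the ram is back (190). The trigger took 16.9 N with the pad still above its stop, so the bush is seated. Handing in.

```bash
python3 -c "
from plant import manip
print(manip.sign_off())"
```

```text
the job is handed in; nothing more can be done
None
```

I pressed the bush home in four trigger strokes, the last held at about 17 N, then released the ram, which sprang fully back. The job was handed in at about 23 s with the arm clear; no verdict came back, and the pictures place the collar against the hub only to about 1 mm.

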